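# Stand the kit case heavy end down

### The job

Something heavy is packed in one end of the blue kit case, and its domed feet only let it stand with that end down. Lift it to find out which end is the heavy one, then stand it upright, heavy end down, on the middle of the cork mat and let go of it. Do not let it fall over, and leave the other things where they are.

Things in the scene. Friction and masses are not known exactly. Their poses are not given: they have to be found in the camera images.
- case: Closed blue kit case, 0.5 to 0.8 kg, a box 140 long (x axis) x 50 wide (y) x 56 mm thick (z); origin at its centre. Starts lying flat, z up, centre 28 mm high, x level and within 0.5 rad of left-right. The ends look alike; one, not told which and different from start to start, is heavy: the centre of mass lies about 30 mm from the middle towards it.
- foot_a (a point): Tip of the shallow domed black rubber foot at the case's +x end (48 mm across; 80 mm from the case's centre). Its dome has a curvature radius of about 75 mm: standing on the heavy end's foot the case rocks back upright from small tilts; on the light end's foot it topples.
- foot_b (a point): Tip of the like foot at the case's -x end, 80 mm from its centre.
- buttons_a (a point): Point midway between the two domed rubber buttons (14 mm across, 4.5 mm proud, one on each side face) at the case's +x end, 52 mm from its centre; 59 mm across over the buttons. Pinched by this pair the case turns easily about the line through them and hangs by its weight. When it stands, the upper pair is 132 mm above what it stands on.
- buttons_b (a point): The like point of the pair at the -x end. Raising one end a little by its buttons while the other rests on the surface takes some 2.5 to 4 times the force at the heavy end as at the light end (about 4.5 to 7 N against under 2.5 N).
- mat: Flat square cork mat with a grey felt middle, 120 x 120 x 4 mm, fixed to the surface, left or right of the case. Origin at the centre of its underside; its top is 4 mm above that.
- sticky_pad: Yellow pad of sticky notes, 76 x 76 x 18 mm, bystander; origin at the centre of its underside.
- clip_dish: Small brass dish of clips, 68 mm across, 24 mm high, bystander; origin at the centre of its underside.
- mouse: Black computer mouse, 114 x 57 x 36 mm, bystander at the left; origin at the centre of its underside.
- stapler: Red and black stapler, 148 x 37 x 40 mm, bystander lying on the flat white box; origin at the centre of its underside.

How it is judged:
By the outcome, as a careful person would: the job done as asked, in the order asked, and still so for the second after the job is handed in, with the robot touching nothing.
It also fails if it takes over 72 s, if anything falls off the work surface, if the arm or the gripper's body presses on something with over 40 N, if the wrist force passes 120 N, or if a joint passes its speed limit or range.

### The arm

A 6-joint arm with a two-finger parallel gripper is mounted at the origin on a cart in front of the work surface, level with it; the furniture and walls round the work are solid. World frame = base frame: x ahead of the robot, y to its left, z up, the work surface at z = 0. Lengths are in mm, angles in degrees, forces in N, time in s.
With the tool pointing down it reaches from about 275 to 750 mm from the base axis. Payload 10.2 kg.
Tool frame: the origin (TCP) lies midway between the tips of the shut fingers; the grasp point (between the pads) lies 19 mm behind it (grasp_offset is the distance from the TCP to the grasp point, in mm); z points along the fingers, y is the direction in which the jaws open and shut (so a half turn about z gives the same grasp; the last joint's range is limited). The gripper opens to 88 mm and grips with 3 to 60 N. Pads are 18 mm wide; open, the fingers measure 123 mm over their backs; the gripper's body (75 mm by 187 mm) begins 45 mm behind the grasp point.
Start: joints at [50.97, 17.928, 85.812, -0, 76.261, -12.8], TCP at [232.05, 470.939, 238.72] pointing down, gripper open.
Joint ranges: [-168.41, 168.41], [-55.51, 124.54], [10.69, 146.95], [-70.63, 250.63], [1, 178], [-165.06, 165.06]. Speed limits (degrees/s): [136.94, 136.94, 172.46, 180, 180, 180].

### API

Orientations are given as a 3x3 rotation matrix whose columns are the frame's x, y, z axes.
In Python, from cell import sense, read_camera, sign_off, grasp_offset gives the robot as it stands. The module is installed in compiled form; this text tells all that it offers.
- The arm moves only by the tool drive_tool, never from a script. Its argument "deltas" is a list of rows, each a list of 7 numbers: the shift along the world's x, y, z in m, then the turn, a rotation vector about the world's x, y, z in rad, then the opening, from 0 (shut) to 1 (fully open). A call has 1 to 8 rows; each row is the pose to reach, as a shift and turn from the pose commanded when the call began; what a row does not reach only later rows make up. A row lasts 1/10 s, in which the tool goes at most 50 mm and 8.59 degrees, less where a joint would pass 70% of its speed; a pose out of reach is approached as far as the arm can. A call with a gripper value outside its range is refused whole. The fingers move at their own pace and stop on an object; "force" is the grip in N (left out, the last holds). Time passes only in rows, so rows that repeat a pose let the fingers close. It gives the time, the measured TCP pose, the force and the opening at its end, in the units of the state.
- sense(): the state, without advancing time (a new reading comes with each control period).
- read_camera(name): name is "side" or "top" or "wrist"; returns a dict with "frame" (420x560x3 uint8, red, green, blue), "fov_y" (degrees; the focal length in pixels is half the picture's height over the tangent of half this angle, whatever the lens; pixels are square), "cx", "cy" (the principal point, pixels), "R" (3x3) and "t" (3): a world point X has camera coordinates R X + t. Camera axes: x right, y down, z forward; pixel columns grow to the right and rows downward; lengths in mm; the calibration is good to about 2 mm. A picture is of the moment at which its call begins. There is no depth.
- sign_off(): hands the job in, once; it reports no verdict.
The state is a dict: "t": time; "joint_pos": joint angles; "qvel": joint speeds; "joint_torque": joint torques, N m; "tcp_pos": TCP position; "tool_rot": TCP orientation; "contact_force": force on the tool from outside, world axes, zero at the start; "torque": the same for the moment, N m; "grip_width": opening from 0.0 (shut) to 1.0 (fully open).
Only numpy, scipy, OpenCV 4.12 (cv2) and the standard library are available. Lean on these libraries where they do the work, as an engineer would, in place of code of your own. Each camera call takes 0.05 s, during which the arm holds its last target. There are 200 camera calls.

## Working session

There is one attempt and no reset: what is moved stays moved. The work goes in short steps, Python scripts to look and compute and a tool call to move; the robot and the scene stay as the last step left them, time stands still between calls to the robot, and variables do not carry over. Pictures are saved under pics/ and viewed, about 8 in all and at most 12, crops included, and the job is handed in when it is done.

Besides the shell and the picture viewer there is one more tool, called by a JSON object that holds its "fn" and its "kwargs". drive_tool: Moves the arm, as the interface text tells. Its arguments: {"type":"object","properties":{"deltas":{"type":"array","items":{"type":"array","items":{"type":"number"}}},"force":{"type":"number"}},"required":["deltas"]}

```bash
mkdir -p pics; cat > h.py <<'E'
import numpy as np, cv2
from cell import sense, read_camera, sign_off, grasp_offset
def f(c): return c["frame"].shape[0]/2/np.tan(np.radians(c["fov_y"])/2)
def ray(c,u,v):
    R=np.array(c["R"]);t=np.array(c["t"]);d=R.T@np.array([(u-c["cx"])/f(c),(v-c["cy"])/f(c),1]);return -R.T@t,d
def onplane(c,u,v,z):
    o,d=ray(c,u,v);return o+d*(z-o[2])/d[2]
def tri(c1,p1,c2,p2):
    o1,d1=ray(c1,*p1);o2,d2=ray(c2,*p2)
    s=np.linalg.lstsq(np.c_[d1,-d2],o2-o1,rcond=None)[0];a=o1+s[0]*d1;b=o2+s[1]*d2
    return (a+b)/2,np.linalg.norm(a-b)
def proj(c,X):
    q=np.array(c["R"])@X+np.array(c["t"]);return q[:2]/q[2]*f(c)+[c["cx"],c["cy"]]
E
python3 - <<'E'
from h import *
import pickle
np.set_printoptions(precision=2,suppress=True)
cs={n:read_camera(n) for n in("top","side","wrist")}
pickle.dump(cs,open("c0.pkl","wb"))
for n in cs:
    c=cs[n];print(n,c["fov_y"],c["cx"],c["cy"],-np.array(c["R"]).T@c["t"],np.array(c["R"])[2])
    cv2.imwrite(f"pics/{n}0.png",c["frame"][:,:,::-1])
s=sense();print(s,grasp_offset)
E
```

```text
top 51.520773589428245 277.9617781947378 214.021202282176 [ 448.08   -0.82 1218.11] [ 0.11  0.02 -0.99]
side 42.98019724828317 274.7922184145716 219.0911686179508 [-538.08 -169.27 1343.78] [ 0.64  0.09 -0.76]
wrist 62.15028532627002 281.586719047238 206.50350715385116 [169.33 501.99 384.3 ] [ 0.24 -0.12 -0.96]
{'t': 0.15, 'joint_pos': array([ 50.97,  17.95,  85.84,   0.  ,  76.26, -12.8 ]), 'qvel': array([ 0.08, -0.13, -0.06,  0.13, -0.04,  0.  ]), 'joint_torque': array([  0.  , -40.23, -25.23,   0.07,   0.03,  -0.  ]), 'tcp_pos': array([231.93, 470.81, 238.32]), 'tool_rot': array([[-0.9 ,  0.44, -0.  ],
       [ 0.44,  0.9 , -0.  ],
       [ 0.  , -0.  , -1.  ]]), 'contact_force': array([0.11, 0.75, 0.34]), 'torque': array([ 0.04, -0.03,  0.01]), 'grip_width': 0.9981230271157556} 18.700000000000003
```

View pics/top0.png

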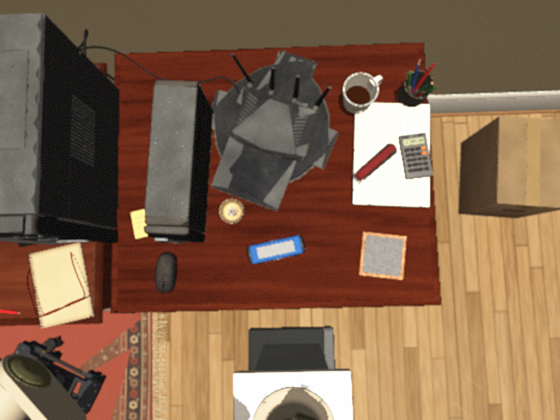

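View pics/side0.png

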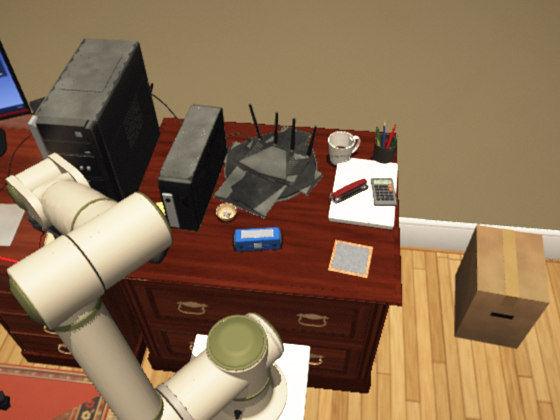

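Top: the case is at about (276,249), mat (383,256), dish (232,211). Side: case (257,239), mat (351,259). Now I'll measure.

```bash
python3 - <<'E'
from h import *
import pickle
np.set_printoptions(precision=1,suppress=True)
cs=pickle.load(open("c0.pkl","rb"))
roi={"top":[(240,225,315,275),(350,225,415,285)],"side":[(225,220,290,258),(320,232,380,282)]}
P={}
for n in("top","side"):
    c=cs[n];hsv=cv2.cvtColor(c["frame"],cv2.COLOR_RGB2HSV)
    for k,(a,b,e,d) in zip(("case","mat"),roi[n]):
        m=np.zeros(hsv.shape[:2],np.uint8);s=hsv[b:d,a:e]
        m[b:d,a:e]=(((s[...,0]>95)&(s[...,0]<125)&(s[...,1]>120)) if k=="case" else ((s[...,2]>120)))*255
        m=cv2.morphologyEx(m,cv2.MORPH_CLOSE,np.ones((13,13)) if k=="case" else np.ones((3,3)))
        ct=max(cv2.findContours(m,0,1)[0],key=cv2.contourArea)
        r=cv2.minAreaRect(ct);P[n,k]=r;bx=cv2.boxPoints(r)
        z=56 if k=="case" else 4
        w=np.array([onplane(c,*p,z) for p in bx]);print(n,k,r,"\n",w,w.mean(0),np.linalg.norm(np.diff(w,axis=0),axis=1))
print(tri(cs["top"],P["top","mat"][0],cs["side"],P["side","mat"][0]))
print(tri(cs["top"],P["top","case"][0],cs["side"],P["side","case"][0]))
# dish, box, stapler
c=cs["top"]
print("dish",onplane(c,232,211,24),"router edge",onplane(c,250,207,50),"pc",onplane(c,202,240,100),"box",onplane(c,354,206,40),"stapler",onplane(c,361,177,80), "tabledge",onplane(c,280,306,0),onplane(c,440,303,0))
# crops
o=[cv2.resize(cs["top"]["frame"][200:290,200:420],None,fx=3.4,fy=3.4,interpolation=2),cv2.resize(cs["side"]["frame"][200:280,200:396],None,fx=3.8,fy=3.6,interpolation=2)]
w=min(i.shape[1] for i in o);cv2.imwrite("pics/crop1.png",np.vstack([i[:290,:w] for i in o])[:,:,::-1])
E
```

```text
top case ((275.32867431640625, 249.14517211914062), (18.65011978149414, 51.829368591308594), 77.79953002929688) 
 [[492.4 104.6  56. ]
 [517.9 -31.4  56. ]
 [469.2 -40.4  56. ]
 [443.7  95.   56. ]] [480.8  31.9  56. ] [138.4  49.6 137.7]
top mat ((387.77581787109375, 255.82835388183594), (56.61245346069336, 46.563419342041016), 4.969740390777588) 
 [[ 400.9 -191.     4. ]
 [ 528.4 -208.1    4. ]
 [ 510.5 -363.1    4. ]
 [ 383.7 -344.4    4. ]] [ 455.9 -276.6    4. ] [128.6 156.  128.1]
side case ((257.151611328125, 238.6832733154297), (22.022666931152344, 44.473419189453125), 87.27368927001953) 
 [[491.3 106.1  56. ]
 [515.1 -30.8  56. ]
 [429.9 -44.2  56. ]
 [407.   88.2  56. ]] [460.8  29.8  56. ] [139.   86.3 134.3]
side mat ((350.52197265625, 258.1107177734375), (41.20441436767578, 32.90424346923828), 11.9761323928833) 
 [[ 404.2 -191.     4. ]
 [ 531.3 -205.1    4. ]
 [ 511.  -332.7    4. ]
 [ 386.6 -312.8    4. ]] [ 458.3 -260.4    4. ] [127.9 129.2 126. ]
(array([ 453.9, -267.4,   11.6]), np.float64(15.131176187211324))
(array([481.4,  33.3,  28.6]), np.float64(1.2814573560478049))
dish [590.1 150.2  24. ] router edge [596.6  97.8  50. ] pc [508.1 219.2 100. ] box [ 592.4 -184.4   40. ] stapler [ 664.2 -200.1   80. ] tabledge [325.9  24.6   0. ] [ 323.6 -412.7    0. ]
```

View pics/crop1.png

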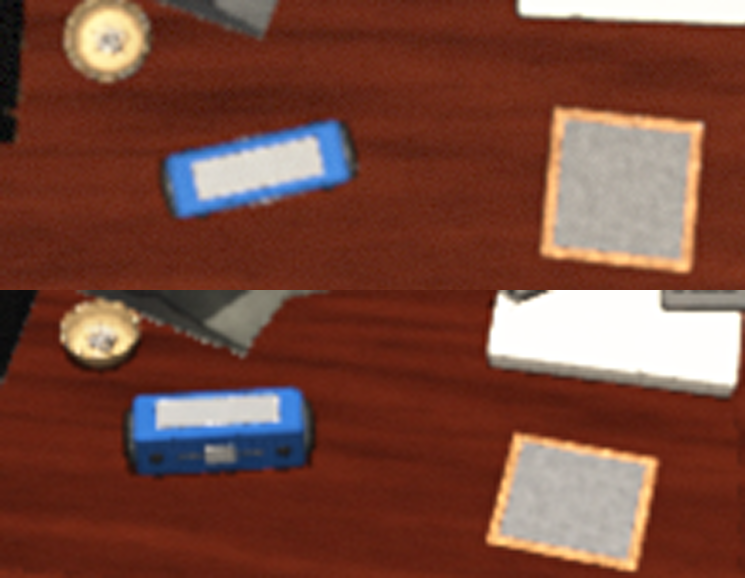

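Case centre is about (481,32), triangulated at 28.6 mm, axis (0.185,-0.983), size 138x50. That agrees with the text. The mat centre is about (458,-261). I'll go above the right end's buttons, about (490.5,-19).

{"fn": "drive_tool", "kwargs": {"deltas": [[0.01,-0.034,0,0,0,-0.08,1],[0.02,-0.07,0,0,0,-0.16,1],[0.03,-0.105,0,0,0,-0.24,1],[0.04,-0.14,0,0,0,-0.32,1],[0.05,-0.175,0,0,0,-0.4,1],[0.06,-0.21,0,0,0,-0.48,1],[0.068,-0.245,0,0,0,-0.55,1],[0.075,-0.28,0,0,0,-0.62,1]]}}

```text
t: 0.95
tcp_pos: [307.1, 189.6, 238.7]
tool_rot: [[-0.471, 0.882, 0.0], [0.882, 0.471, -0.0], [-0.0, 0.0, -1.0]]
contact_force: [-0.1, 0.2, 0.1]
grip_width: 1.004
```

{"fn": "drive_tool", "kwargs": {"deltas": [[0.02,-0.026,-0.01,0,0,-0.04,1],[0.045,-0.052,-0.02,0,0,-0.08,1],[0.07,-0.078,-0.03,0,0,-0.12,1],[0.095,-0.105,-0.04,0,0,-0.16,1],[0.12,-0.131,-0.05,0,0,-0.2,1],[0.145,-0.158,-0.06,0,0,-0.24,1],[0.168,-0.185,-0.07,0,0,-0.28,1],[0.184,-0.21,-0.08,0,0,-0.308,1]]}}

```text
t: 1.75
tcp_pos: [492.0, -20.5, 158.0]
tool_rot: [[-0.182, 0.983, -0.0], [0.983, 0.182, 0.0], [0.0, -0.0, -1.0]]
contact_force: [0.6, -0.2, -0.1]
grip_width: 1.0
```

```bash
python3 - <<'E'
from h import *
import pickle
np.set_printoptions(precision=3,suppress=True)
c=read_camera("wrist");t=read_camera("top");pickle.dump((c,t),open("c1.pkl","wb"));s=sense()
print(s["t"],s["tcp_pos"],s["tool_rot"],s["contact_force"],s["joint_pos"])
im=c["frame"][:,:,::-1].copy()
for e,u in((-19,52),):
    for v in(-29.5,29.5):
        X=np.array([481,32,28])+u*np.array([.185,-.983,0])+v*np.array([.983,.185,0]);print(proj(c,X))
cv2.imwrite("pics/w1.png",im)
q=[(363.2,231.8),(406.8,236.2),(402.9,279.7),(359.4,275.6)]
w=np.array([onplane(t,*p,4) for p in q]);print(w,w.mean(0))
E
```

```text
1.85 [491.734 -21.349 157.185] [[-0.18   0.984 -0.002]
 [ 0.984  0.18   0.   ]
 [ 0.001 -0.002 -1.   ]] [-0.363  0.722  0.461] [-16.144  18.647  97.826  -0.022  63.64  -26.53 ]
[244.128 195.244]
[316.468 194.946]
[[ 523.777 -212.308    4.   ]
 [ 508.25  -332.073    4.   ]
 [ 389.281 -314.554    4.   ]
 [ 403.425 -196.214    4.   ]] [ 456.183 -263.787    4.   ]
```

View pics/w1.png

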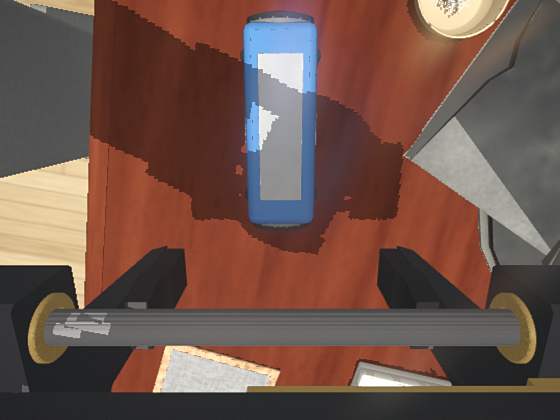

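The case's top face has corners near (246,25), (316,25), (313,222) and (250,222). The buttons are hidden under the top face rim except for small bumps. I'll cast these corners.

```bash
python3 - <<'E'
from h import *
import pickle
np.set_printoptions(precision=1,suppress=True)
c,t=pickle.load(open("c1.pkl","rb"))
hsv=cv2.cvtColor(c["frame"],cv2.COLOR_RGB2HSV);m=((hsv[...,0]>95)&(hsv[...,0]<125)&(hsv[...,1]>90)&(hsv[...,2]>40)).astype(np.uint8)*255
m[240:]=0;m[:,330:]=0;m[:,:235]=0
m=cv2.morphologyEx(m,cv2.MORPH_OPEN,np.ones((3,3)))
for y in(30,50,60,80,120,150,180,190,200,215):
    x=np.where(m[y])[0];print(y,x.min(),x.max(),end="; ") if len(x) else 0
col=np.where(m[:,300])[0];print("col",col.min(),col.max())
for u,v in((246,25),(316,25),(313,222),(250,222)):print(onplane(c,u,v,56))
k=onplane(c,281,195,28);print(k)
E
```

```text
30 243 316; 50 243 316; 60 243 316; 80 244 315; 120 246 315; 150 247 314; 180 247 313; 190 248 313; 200 248 313; 215 249 312; col 22 222
[447.5  94.8  56. ]
[491.8 103.   56. ]
[517.3 -28.2  56. ]
[470.9 -36.8  56. ]
[491.2 -18.9  28. ]
```

The wrist cast agrees to about 2 mm: centre (482,33), right buttons (491.5,-18). Descend and pinch.

{"fn": "drive_tool", "kwargs": {"deltas": [[0,0.003,-0.03,0,0,0,1],[0,0.003,-0.06,0,0,0,1],[0,0.003,-0.09,0,0,0,1],[0,0.003,-0.11,0,0,0,1],[0,0.003,-0.13,0,0,0,1],[0,0.003,-0.14,0,0,0,1],[0,0.003,-0.1485,0,0,0,1],[0,0.003,-0.1485,0,0,0,1]]}}

```text
t: 2.65
tcp_pos: [490.7, -15.8, 9.9]
tool_rot: [[-0.184, 0.983, -0.001], [0.983, 0.184, 0.0], [0.0, -0.001, -1.0]]
contact_force: [0.2, -0.0, 1.0]
grip_width: 1.0
```

{"fn": "drive_tool", "kwargs": {"deltas": [[0,0,0,0,0,0,0.6],[0,0,0,0,0,0,0.6],[0,0,0,0,0,0,0.6],[0,0,0,0,0,0,0.6],[0,0,0,0,0,0,0.6],[0,0,0,0,0,0,0.6],[0,0,0,0,0,0,0.6],[0,0,0,0,0,0,0.6]], "force": 22}}

```text
t: 3.45
tcp_pos: [491.0, -16.1, 10.4]
tool_rot: [[-0.184, 0.983, -0.0], [0.983, 0.184, -0.0], [-0.0, -0.0, -1.0]]
contact_force: [-3.1, -0.9, 5.4]
grip_width: 0.639
```

{"fn": "drive_tool", "kwargs": {"deltas": [[0,0,0,0,0,0,0.5],[0,0,0,0,0,0,0.5],[0,0,0,0,0,0,0.5],[0,0,0,0,0,0,0.5]]}}

```text
t: 3.85
tcp_pos: [491.0, -16.1, 10.4]
tool_rot: [[-0.184, 0.983, -0.0], [0.983, 0.184, -0.0], [-0.0, -0.0, -1.0]]
contact_force: [-2.5, -1.1, 5.1]
grip_width: 0.639
```

```bash
python3 - <<'E'
from h import *
import pickle
np.set_printoptions(precision=2,suppress=True)
s=sense();print({k:s[k] for k in("tcp_pos","contact_force","torque","grip_width")})
c=read_camera("wrist");cv2.imwrite("pics/w2.png",c["frame"][:,:,::-1])
E
```

```text
{'tcp_pos': array([491.  , -16.12,  10.39]), 'contact_force': array([-2.5 , -1.15,  5.12]), 'torque': array([-0.25,  0.57,  0.08]), 'grip_width': 0.6392178040492223}
```

View pics/w2.png

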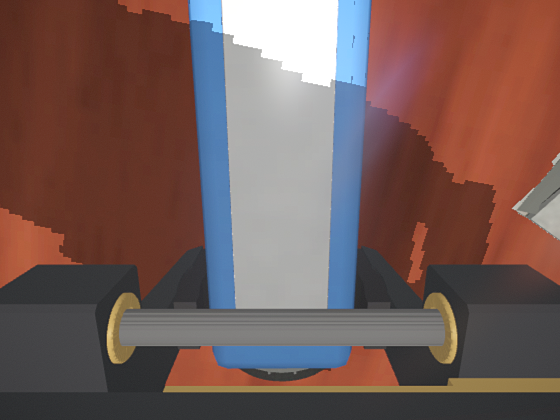

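{"fn": "drive_tool", "kwargs": {"deltas": [[0,0.0,0.003,0,0,0,0.5],[0,0,0.006,0,0,0,0.5],[0,0,0.009,0,0,0,0.5],[0,0,0.012,0,0,0,0.5],[0,0,0.012,0,0,0,0.5],[0,0,0.012,0,0,0,0.5],[0,0,0.012,0,0,0,0.5],[0,0,0.012,0,0,0,0.5]]}}

```text
t: 4.7
tcp_pos: [491.1, -16.1, 22.2]
tool_rot: [[-0.184, 0.983, 0.0], [0.983, 0.184, -0.0], [-0.0, 0.0, -1.0]]
contact_force: [-1.1, -0.7, -6.2]
grip_width: 0.638
```

```bash
python3 - <<'E'
from h import *
import pickle
np.set_printoptions(precision=2,suppress=True)
s=sense();print({k:s[k] for k in("tcp_pos","contact_force","torque","grip_width")})
c=read_camera("side");pickle.dump((c,read_camera("top"),read_camera("wrist")),open("c2.pkl","wb"));cv2.imwrite("pics/s2.png",cv2.resize(c["frame"][180:290,180:320],None,fx=5,fy=5)[:,:,::-1])
E
```

```text
{'tcp_pos': array([491.08, -16.1 ,  22.16]), 'contact_force': array([-1.11, -0.73, -6.21]), 'torque': array([-0.17, -0.  , -0.04]), 'grip_width': 0.6378807213845366}
```

View pics/s2.png

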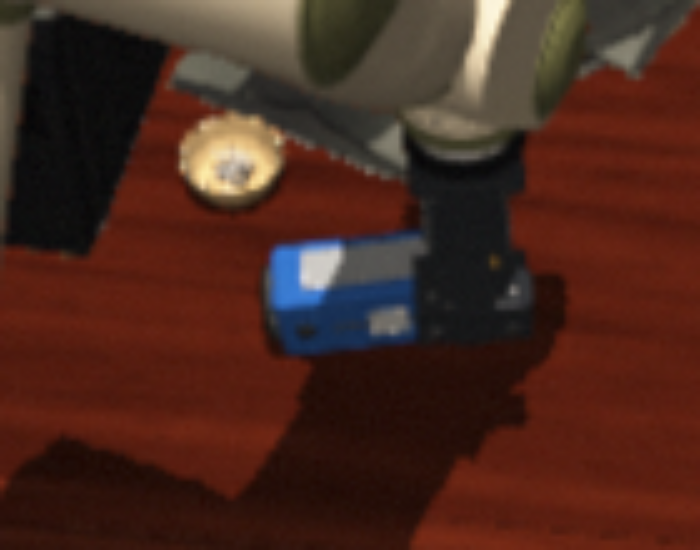

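The left end is still resting on the surface and the right end is raised with 6.2 N. So the right end is heavy. Put it down, go up, and re-measure.

{"fn": "drive_tool", "kwargs": {"deltas": [[0,0,-0.004,0,0,0,0.5],[0,0,-0.008,0,0,0,0.5],[0,0,-0.0115,0,0,0,0.5],[0,0,-0.0115,0,0,0,0.5],[0,0,-0.0115,0,0,0,1],[0,0,-0.0115,0,0,0,1],[0,0,-0.0115,0,0,0,1],[0,0,-0.0115,0,0,0,1]]}}

```text
t: 5.65
tcp_pos: [491.3, -16.1, 11.0]
tool_rot: [[-0.184, 0.983, 0.001], [0.983, 0.184, -0.0], [-0.0, 0.001, -1.0]]
contact_force: [1.0, -0.4, 0.3]
grip_width: 0.975
```

{"fn": "drive_tool", "kwargs": {"deltas": [[0,0,0,0,0,0,1],[0,0,0.02,0,0,0,1],[0,0,0.05,0,0,0,1],[0,0,0.08,0,0,0,1],[0,0,0.11,0,0,0,1],[0,0,0.135,0,0,0,1],[0,0,0.15,0,0,0,1],[0,0,0.15,0,0,0,1]]}}

```text
t: 6.45
tcp_pos: [491.9, -16.3, 162.5]
tool_rot: [[-0.184, 0.983, 0.004], [0.983, 0.184, -0.001], [-0.002, 0.004, -1.0]]
contact_force: [1.8, -0.3, -0.4]
grip_width: 0.997
```

```bash
python3 - <<'E'
from h import *
np.set_printoptions(precision=2,suppress=True)
s=sense();print({k:s[k] for k in("t","tcp_pos","contact_force","grip_width")})
c=read_camera("wrist")
hsv=cv2.cvtColor(c["frame"],cv2.COLOR_RGB2HSV);m=((hsv[...,0]>95)&(hsv[...,0]<125)&(hsv[...,1]>90)&(hsv[...,2]>40)).astype(np.uint8)*255
m[240:]=0;m[:,335:]=0;m[:,:230]=0
m=cv2.morphologyEx(m,cv2.MORPH_OPEN,np.ones((3,3)))
e=[]
for y in(40,50,80,120,150,180,200):
    x=np.where(m[y])[0];e.append((y,x.min(),x.max()));p=(onplane(c,x.min(),y,50)+onplane(c,x.max(),y,50))/2;print(e[-1],p)
for xx in(255,270,300):
  col=np.where(m[:,xx])[0];print("ends",onplane(c,xx,col.min(),56),onplane(c,xx,col.max(),56))
E
```

```text
{'t': 6.45, 'tcp_pos': array([491.89, -16.27, 162.53]), 'contact_force': array([ 1.77, -0.35, -0.41]), 'grip_width': 0.9969781661777948}
(40, np.int64(243), np.int64(315)) [469.65  95.78  50.  ]
(50, np.int64(243), np.int64(315)) [470.78  89.62  50.  ]
(80, np.int64(244), np.int64(314)) [474.27  70.62  50.  ]
(120, np.int64(246), np.int64(313)) [479.53  43.98  50.  ]
(150, np.int64(247), np.int64(313)) [483.78  22.93  50.  ]
(180, np.int64(247), np.int64(312)) [487.49   0.72  50.  ]
(200, np.int64(248), np.int64(312)) [490.69 -14.57  50.  ]
ends [453.24  97.81  56.  ] [475.19 -35.93  56.  ]
ends [462.94  99.62  56.  ] [486.47 -33.84  56.  ]
ends [482.35 103.24  56.  ] [509.04 -29.68  56.  ]
```

{"fn": "drive_tool", "kwargs": {"deltas": [[-0.004,0.021,0,0,0,0,1],[-0.009,0.046,0,0,0,0,1],[-0.014,0.071,0,0,0,0,1],[-0.018,0.093,0,0,0,0,1],[-0.0195,0.101,0,0,0,0,1],[-0.0195,0.101,-0.02,0,0,0,1],[-0.0195,0.101,-0.045,0,0,0,1],[-0.0195,0.101,-0.07,0,0,0,1]]}}

```text
t: 7.3
tcp_pos: [471.4, 84.5, 89.2]
tool_rot: [[-0.184, 0.983, -0.0], [0.983, 0.184, -0.0], [-0.0, -0.001, -1.0]]
contact_force: [0.1, -0.4, -1.4]
grip_width: 1.007
```

{"fn": "drive_tool", "kwargs": {"deltas": [[0,0,-0.025,0,0,0,1],[0,0,-0.045,0,0,0,1],[0,0,-0.065,0,0,0,1],[0,0,-0.075,0,0,0,1],[0,0,-0.081,0,0,0,1],[0,0,-0.081,0,0,0,1],[0,0,-0.081,0,0,0,0.5],[0,0,-0.081,0,0,0,0.5]]}}

```text
t: 8.1
tcp_pos: [472.0, 84.9, 10.4]
tool_rot: [[-0.184, 0.983, 0.001], [0.983, 0.184, -0.0], [-0.0, 0.001, -1.0]]
contact_force: [1.2, -0.8, -0.0]
grip_width: 0.84
```

{"fn": "drive_tool", "kwargs": {"deltas": [[0,0,0,0,0,0,0.5],[0,0,0,0,0,0,0.5],[0,0,0,0,0,0,0.5],[0,0,0,0,0,0,0.5],[0,0,0,0,0,0,0.5],[0,0,0,0,0,0,0.5]]}}

```text
t: 8.7
tcp_pos: [471.8, 85.0, 10.0]
tool_rot: [[-0.184, 0.983, 0.001], [0.983, 0.184, -0.0], [-0.0, 0.001, -1.0]]
contact_force: [0.8, -0.2, 3.8]
grip_width: 0.631
```

{"fn": "drive_tool", "kwargs": {"deltas": [[0,0,0.004,0,0,0,0.5],[0,0,0.008,0,0,0,0.5],[0,0,0.012,0,0,0,0.5],[0,0,0.015,0,0,0,0.5],[0,0,0.015,0,0,0,0.5],[0,0,0.015,0,0,0,0.5],[0,0,0.015,0,0,0,0.5]]}}

```text
t: 9.4
tcp_pos: [471.4, 85.1, 24.6]
tool_rot: [[-0.184, 0.983, -0.0], [0.983, 0.184, 0.0], [0.0, -0.0, -1.0]]
contact_force: [-0.1, 0.4, -1.8]
grip_width: 0.639
```

Light end confirmed: 1.8 N here against 6.2 N at the right end. I'll swing the case up about its heavy end along an arc.

{"fn": "drive_tool", "kwargs": {"deltas": [[0.0005,-0.003,0.003,0,0,0,0.5],[0.001,-0.007,0.007,0,0,0,0.5],[0.002,-0.012,0.017,0,0,0,0.5],[0.003,-0.0165,0.026,0,0,0,0.5],[0.004,-0.023,0.035,0,0,0,0.5],[0.0055,-0.0295,0.0435,0,0,0,0.5],[0.007,-0.0375,0.052,0,0,0,0.5],[0.0085,-0.046,0.059,0,0,0,0.5]]}}

```text
t: 10.2
tcp_pos: [480.3, 38.2, 84.6]
tool_rot: [[-0.184, 0.983, 0.0], [0.983, 0.184, 0.0], [0.0, 0.0, -1.0]]
contact_force: [-0.3, 0.1, -2.6]
grip_width: 0.644
```

{"fn": "drive_tool", "kwargs": {"deltas": [[0.0015,-0.009,0.006,0,0,0,0.5],[0.0035,-0.0185,0.013,0,0,0,0.5],[0.005,-0.028,0.019,0,0,0,0.5],[0.007,-0.039,0.023,0,0,0,0.5],[0.009,-0.0495,0.026,0,0,0,0.5],[0.011,-0.0605,0.028,0,0,0,0.5],[0.013,-0.071,0.03,0,0,0,0.5],[0.015,-0.083,0.031,0,0,0,0.5]]}}

```text
t: 11.0
tcp_pos: [494.9, -44.8, 114.5]
tool_rot: [[-0.184, 0.983, -0.001], [0.983, 0.184, 0.001], [0.001, -0.001, -1.0]]
contact_force: [-2.1, 0.2, -6.2]
grip_width: 0.638
```

{"fn": "drive_tool", "kwargs": {"deltas": [[0.002,-0.011,0.001,0,0,0,0.5],[0.004,-0.0225,0.002,0,0,0,0.5],[0.004,-0.0225,0.006,0,0,0,0.5],[0.004,-0.0225,0.014,0,0,0,0.5],[0.004,-0.0225,0.024,0,0,0,0.5],[0.004,-0.0225,0.034,0,0,0,0.5],[0.004,-0.0225,0.04,0,0,0,0.5],[0.004,-0.0225,0.04,0,0,0,0.5]]}}

```text
t: 11.8
tcp_pos: [499.5, -66.5, 155.9]
tool_rot: [[-0.184, 0.983, 0.002], [0.983, 0.184, -0.001], [-0.001, 0.002, -1.0]]
contact_force: [1.9, 0.2, -6.9]
grip_width: 0.635
```

```bash
python3 - <<'E'
from h import *
np.set_printoptions(precision=2,suppress=True)
s=sense();print({k:s[k] for k in("t","tcp_pos","contact_force","torque","grip_width")})
a=read_camera("side")["frame"][130:310,180:400];b=read_camera("wrist")["frame"]
b=cv2.resize(b,(480,360));a=cv2.resize(a,(310,254));o=np.zeros((360,790,3),np.uint8);o[:254,:310]=a;o[:,310:]=b
cv2.imwrite("pics/h3.png",o[:,:,::-1])
E
```

```text
{'t': 11.8, 'tcp_pos': array([499.48, -66.49, 155.87]), 'contact_force': array([ 1.93,  0.19, -6.86]), 'torque': array([-0.09, -0.16, -0.03]), 'grip_width': 0.6351245895256696}
```

View pics/h3.png

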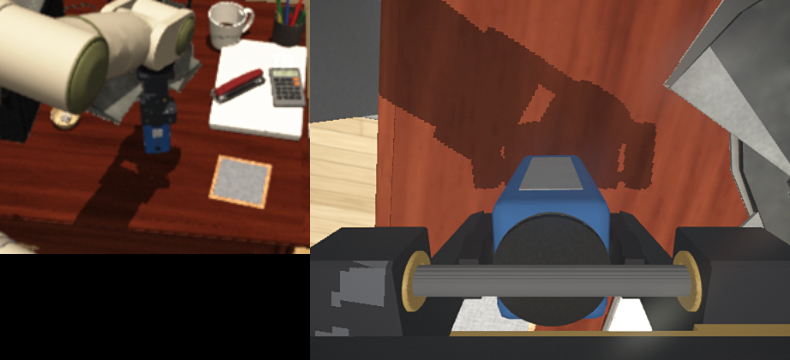

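The case hangs heavy end down, weighing about 6.9 N, and I see the light end's foot from above. Move gently to over the mat centre.

{"fn": "drive_tool", "kwargs": {"deltas": [[-0.001,-0.005,0,0,0,0,0.5],[-0.003,-0.015,0,0,0,0,0.5],[-0.006,-0.028,0,0,0,0,0.5],[-0.009,-0.043,0,0,0,0,0.5],[-0.013,-0.06,0,0,0,0,0.5],[-0.017,-0.077,0,0,0,0,0.5],[-0.021,-0.095,0,0,0,0,0.5],[-0.025,-0.113,0,0,0,0,0.5]]}}

```text
t: 12.7
tcp_pos: [473.4, -181.3, 154.6]
tool_rot: [[-0.183, 0.983, -0.0], [0.983, 0.183, -0.0], [-0.0, -0.0, -1.0]]
contact_force: [0.1, 0.6, -6.2]
grip_width: 0.638
```

{"fn": "drive_tool", "kwargs": {"deltas": [[-0.003,-0.017,0,0,0,0,0.5],[-0.007,-0.034,0,0,0,0,0.5],[-0.0105,-0.049,0,0,0,0,0.5],[-0.0135,-0.062,0,0,0,0,0.5],[-0.016,-0.072,0,0,0,0,0.5],[-0.017,-0.079,0,0,0,0,0.5],[-0.0175,-0.0825,0,0,0,0,0.5],[-0.0175,-0.0825,0,0,0,0,0.5]]}}

```text
t: 13.5
tcp_pos: [456.6, -262.2, 154.7]
tool_rot: [[-0.184, 0.983, -0.0], [0.983, 0.184, 0.0], [0.0, 0.0, -1.0]]
contact_force: [-0.0, -0.4, -5.7]
grip_width: 0.635
```

{"fn": "drive_tool", "kwargs": {"deltas": [[0,0,0,0,0,0,0.5],[0,0,0,0,0,0,0.5],[0,0,0,0,0,0,0.5],[0,0,0,0,0,0,0.5],[0,0,0,0,0,0,0.5],[0,0,0,0,0,0,0.5],[0,0,0,0,0,0,0.5],[0,0,0,0,0,0,0.5]]}}

```text
t: 14.3
tcp_pos: [456.6, -262.0, 154.7]
tool_rot: [[-0.184, 0.983, -0.0], [0.983, 0.184, 0.0], [0.0, -0.0, -1.0]]
contact_force: [0.2, 0.1, -7.1]
grip_width: 0.636
```

```bash
python3 - <<'E'
from h import *
np.set_printoptions(precision=2,suppress=True)
s=sense();print({k:s[k] for k in("t","tcp_pos","contact_force","torque","grip_width")})
A=read_camera("side");B=read_camera("wrist");T=read_camera("top")
print("mat centre px side/top/wrist",[proj(c,np.array([457,-262,4.])) for c in(A,T,B)],"expected tip (side)",proj(A,np.append(s["tcp_pos"][:2],s["tcp_pos"][2]+18.7-132)))
a=A["frame"][190:290,290:420];b=B["frame"]
b=cv2.resize(b,(400,300));a=cv2.resize(a,(390,300));o=np.hstack([a,b])
cv2.imwrite("pics/h4.png",o[:,:,::-1])
E
```

```text
{'t': 14.3, 'tcp_pos': array([ 456.55, -262.05,  154.72]), 'contact_force': array([ 0.23,  0.06, -7.11]), 'torque': array([-0.02, -0.03,  0.01]), 'grip_width': 0.6364828306627994}
mat centre px side/top/wrist [array([350.97, 258.08]), array([382.38, 255.43]), array([282.22, 191.21])] expected tip (side) [352.13 250.92]
```

View pics/h4.png

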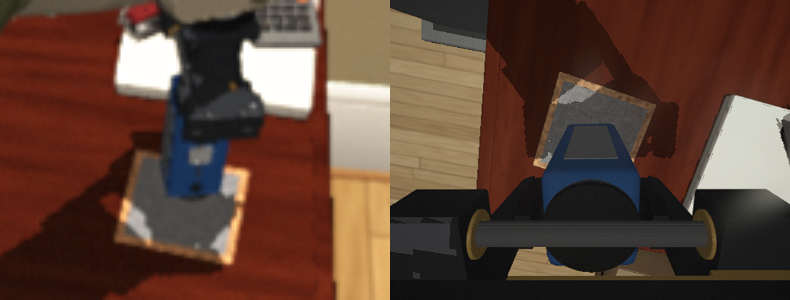

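The case hangs nearly plumb over the mat centre, with the foot about 30 mm above it. Lower slowly.

{"fn": "drive_tool", "kwargs": {"deltas": [[0.0005,0,-0.004,0,0,0,0.5],[0.0005,0,-0.009,0,0,0,0.5],[0.0005,0,-0.015,0,0,0,0.5],[0.0005,0,-0.021,0,0,0,0.5],[0.0005,0,-0.027,0,0,0,0.5],[0.0005,0,-0.031,0,0,0,0.5],[0.0005,0,-0.034,0,0,0,0.5],[0.0005,0,-0.034,0,0,0,0.5]]}}

```text
t: 15.25
tcp_pos: [457.0, -262.0, 120.4]
tool_rot: [[-0.184, 0.983, -0.0], [0.983, 0.184, 0.0], [0.0, -0.0, -1.0]]
contact_force: [1.7, 1.4, -6.3]
grip_width: 0.641
```

{"fn": "drive_tool", "kwargs": {"deltas": [[0,0,-0.001,0,0,0,0.5],[0,0,-0.002,0,0,0,0.5],[0,0,-0.002,0,0,0,0.5],[0,0,-0.002,0,0,0,0.5]]}}

```text
t: 15.65
tcp_pos: [457.1, -262.1, 118.8]
tool_rot: [[-0.184, 0.983, 0.0], [0.983, 0.184, -0.0], [-0.0, 0.0, -1.0]]
contact_force: [2.3, 0.3, -6.9]
grip_width: 0.64
```

```bash
python3 - <<'E'
from h import *
np.set_printoptions(precision=2,suppress=True)
s=sense();print({k:s[k] for k in("t","tcp_pos","contact_force","torque","grip_width")})
A=read_camera("side");c=s["tcp_pos"]+[0,0,18.7]
u=np.array([.18,-.984,0]);v=np.array([.984,.18,0])
# front (robot-side) face vertical edges, upright: bottom z, mid z
for a in(-28,28):
  print([proj(A,c+a*u-25*v+[0,0,h]) for h in(-122,-60)])
hsv=cv2.cvtColor(A["frame"],cv2.COLOR_RGB2HSV);m=(hsv[...,0]>95)&(hsv[...,0]<128)&(hsv[...,1]>120)
for y in range(215,262,3):
  x=np.where(m[y,320:400])[0]
  if len(x):print(y,x.min()+320,x.max()+320,end="; ")
E
```

```text
{'t': 15.65, 'tcp_pos': array([ 457.07, -262.07,  118.8 ]), 'contact_force': array([ 2.27,  0.27, -6.91]), 'torque': array([-0.02, -0.18,  0.03]), 'grip_width': 0.6404503286073225}
[array([343.43, 262.98]), array([345.16, 250.73])]
[array([361.71, 261.95]), array([363.98, 249.67])]
224 346 348; 227 346 347; 230 346 347; 233 347 347; 236 347 349; 239 347 350; 242 347 349; 245 346 363; 248 346 363; 251 346 362; 254 345 362; 257 345 362; 260 345 361;
```

It's upright to within a pixel. Continue down until the load drops.

{"fn": "drive_tool", "kwargs": {"deltas": [[0,0,-0.0005,0,0,0,0.5],[0,0,-0.001,0,0,0,0.5],[0,0,-0.001,0,0,0,0.5],[0,0,-0.001,0,0,0,0.5]]}}

```text
t: 16.1
tcp_pos: [457.1, -262.1, 117.7]
tool_rot: [[-0.184, 0.983, 0.0], [0.983, 0.184, -0.0], [-0.0, 0.0, -1.0]]
contact_force: [1.6, 0.7, -6.1]
grip_width: 0.639
```

{"fn": "drive_tool", "kwargs": {"deltas": [[0,0,-0.0005,0,0,0,0.5],[0,0,-0.001,0,0,0,0.5],[0,0,-0.001,0,0,0,0.5],[0,0,-0.001,0,0,0,0.5]]}}

```text
t: 16.5
tcp_pos: [457.3, -262.3, 117.3]
tool_rot: [[-0.184, 0.983, 0.001], [0.983, 0.184, -0.001], [-0.001, 0.001, -1.0]]
contact_force: [-0.4, -0.2, 1.2]
grip_width: 0.643
```

Touchdown at the expected height: TCP 117.3 mm, load gone. Ease the grip, then open slowly.

{"fn": "drive_tool", "kwargs": {"deltas": [[0,0,0,0,0,0,0.62],[0,0,0,0,0,0,0.62],[0,0,0,0,0,0,0.66],[0,0,0,0,0,0,0.68],[0,0,0,0,0,0,0.7],[0,0,0,0,0,0,0.74],[0,0,0,0,0,0,0.8],[0,0,0,0,0,0,0.9]], "force": 4}}

```text
t: 17.3
tcp_pos: [457.0, -262.0, 116.7]
tool_rot: [[-0.184, 0.983, -0.0], [0.983, 0.184, 0.0], [0.0, -0.0, -1.0]]
contact_force: [-0.3, -0.1, 0.9]
grip_width: 0.865
```

{"fn": "drive_tool", "kwargs": {"deltas": [[0,0,0,0,0,0,1],[0,0,0,0,0,0,1],[0,0,0,0,0,0,1],[0,0,0,0,0,0,1]]}}

```text
t: 17.7
tcp_pos: [457.0, -262.1, 116.7]
tool_rot: [[-0.184, 0.983, -0.0], [0.983, 0.184, -0.0], [-0.0, -0.0, -1.0]]
contact_force: [-0.1, 0.5, -0.3]
grip_width: 1.002
```

```bash
python3 - <<'E'
from h import *
np.set_printoptions(precision=2,suppress=True)
s=sense();print({k:s[k] for k in("t","tcp_pos","contact_force","grip_width")})
A=read_camera("side");B=read_camera("wrist")
a=cv2.resize(A["frame"][190:290,290:420],(390,300));b=cv2.resize(B["frame"],(400,300))
cv2.imwrite("pics/h5.png",np.hstack([a,b])[:,:,::-1])
E
```

```text
{'t': 17.7, 'tcp_pos': array([ 457.05, -262.07,  116.73]), 'contact_force': array([-0.07,  0.48, -0.33]), 'grip_width': 1.0017346874267885}
```

View pics/h5.png

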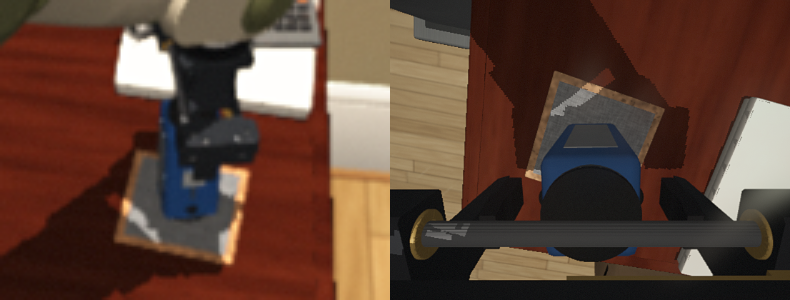

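The case stands free on the mat: upright, fingers open on both sides with gaps. Retreat straight up.

{"fn": "drive_tool", "kwargs": {"deltas": [[0,0,0.008,0,0,0,1],[0,0,0.02,0,0,0,1],[0,0,0.035,0,0,0,1],[0,0,0.055,0,0,0,1],[0,0,0.075,0,0,0,1],[0,0,0.1,0,0,0,1],[0,0,0.125,0,0,0,1],[0,0,0.14,0,0,0,1]]}}

```text
t: 18.6
tcp_pos: [457.3, -262.3, 259.9]
tool_rot: [[-0.184, 0.983, 0.003], [0.983, 0.184, -0.002], [-0.003, 0.002, -1.0]]
contact_force: [0.0, -0.0, 0.4]
grip_width: 1.0
```

{"fn": "drive_tool", "kwargs": {"deltas": [[-0.01,0.02,0,0,0,0,1],[-0.03,0.05,0,0,0,0,1],[-0.05,0.09,0,0,0,0,1],[-0.07,0.13,0,0,0,0,1],[-0.085,0.17,0,0,0,0,1],[-0.1,0.2,0,0,0,0,1],[-0.1,0.2,0,0,0,0,1],[-0.1,0.2,0,0,0,0,1]]}}

```text
t: 19.4
tcp_pos: [357.2, -62.0, 257.7]
tool_rot: [[-0.185, 0.983, 0.002], [0.983, 0.185, -0.001], [-0.002, 0.002, -1.0]]
contact_force: [-0.5, -0.3, 0.0]
grip_width: 1.003
```

```bash
python3 - <<'E'
from h import *
np.set_printoptions(precision=2,suppress=True)
s=sense();print({k:s[k] for k in("t","tcp_pos","contact_force")})
A=read_camera("side");B=read_camera("top")
a=cv2.resize(A["frame"][120:290,200:420],(440,340));b=cv2.resize(B["frame"][190:300,340:450],(340,340))
cv2.imwrite("pics/h6.png",np.hstack([a,b])[:,:,::-1])
for n,X in(("top tip",[457,-262,164.]),("mat",[457,-262,4.])):print(n,proj(A,np.array(X)),proj(B,np.array(X)))
E
```

```text
{'t': 19.4, 'tcp_pos': array([357.25, -62.04, 257.75]), 'contact_force': array([-0.54, -0.25,  0.04])}
top tip [356.17 225.06] [396.77 254.56]
mat [350.97 258.08] [382.38 255.43]
```

View pics/h6.png

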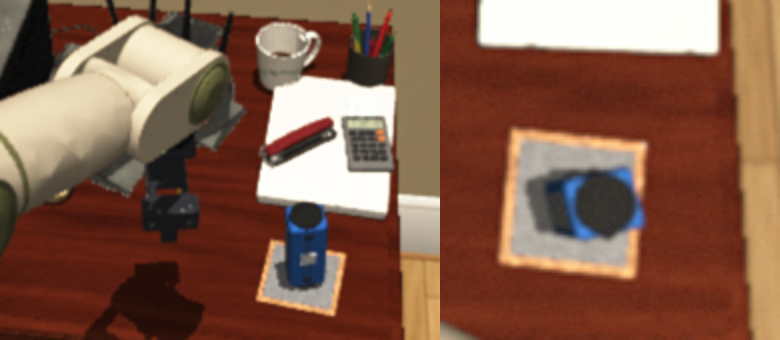

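The case stands on the mat. The upper foot is about 3 px left of the prediction, so I'll check whether it is rocking or just offset.

{"fn": "drive_tool", "kwargs": {"deltas": [[0,0,0,0,0,0,1],[0,0,0,0,0,0,1],[0,0,0,0,0,0,1],[0,0,0,0,0,0,1],[0,0,0,0,0,0,1],[0,0,0,0,0,0,1],[0,0,0,0,0,0,1],[0,0,0,0,0,0,1]]}}

```text
t: 20.3
tcp_pos: [357.1, -62.0, 256.7]
tool_rot: [[-0.184, 0.983, -0.0], [0.983, 0.184, 0.0], [0.0, -0.0, -1.0]]
contact_force: [1.0, 0.4, 0.0]
grip_width: 0.999
```

```bash
python3 - <<'E'
from h import *
np.set_printoptions(precision=1,suppress=True)
for i in range(5):
  r={}
  for n,(a,b,e,d) in(("top",(378,240,410,270)),("side",(338,218,372,236))):
    c=read_camera(n);s=c["frame"][b:d,a:e].astype(int)
    m=((s.max(2)<75)&(s.max(2)-s.min(2)<25)).astype(np.uint8)
    k,l,st,ce=cv2.connectedComponentsWithStats(m);j=1+np.argmax(st[1:,4]);r[n]=(c,ce[j]+[a,b]);
    if i==4:print(n,st[j])
    print(n,r[n][1],onplane(c,*r[n][1],162),end=" ")
  print(tri(*r["top"],*r["side"]))
# lower edge of the front face, side view
c=read_camera("side");h=cv2.cvtColor(c["frame"],cv2.COLOR_RGB2HSV);m=(h[...,0]>95)&(h[...,0]<128)&(h[...,1]>120)
for y in range(228,268,4):
  x=np.where(m[y,335:375])[0]
  if len(x):print(y,x.min()+335,x.max()+335,end="; ")
u=np.array([.18,-.984,0]);v=np.array([.984,.18,0])
for q in(-28,28):print([proj(c,np.array([457,-262,0])+q*u-25*v+[0,0,z]) for z in(14,154)])
E
```

```text
top [392.9 255.2] [ 455.8 -253.3  162. ] side [352.6 227. ] [ 450.3 -252.1  162. ] (array([ 455.7, -253.6,  156.1]), np.float64(2.171799452312754))
top [392.8 255.2] [ 455.6 -253.   162. ] side [352.6 227. ] [ 450.3 -252.1  162. ] (array([ 455.5, -253.4,  156.3]), np.float64(1.8456210939127686))
top [392.9 255.2] [ 455.8 -253.1  162. ] side [352.6 227. ] [ 450.2 -252.2  162. ] (array([ 455.6, -253.6,  155.9]), np.float64(1.9556676483677395))
top [392.9 255.2] [ 455.7 -253.1  162. ] side [352.6 227.1] [ 450.  -252.2  162. ] (array([ 455.6, -253.6,  155.8]), np.float64(2.0355914555342345))
top [  6   5  19  22 283]
top [392.9 255.4] [ 455.3 -253.1  162. ] side [  7   3  16  13 161]
side [352.6 227.1] [ 450.  -252.2  162. ] (array([ 455.2, -253.5,  156.3]), np.float64(1.865072743391546))
228 343 362; 232 344 363; 236 344 362; 240 344 362; 244 345 362; 248 344 361; 252 344 361; 256 344 361; 260 344 360; [array([343.4, 263.3]), array([347.4, 234.6])]
[array([361.6, 262.3]), array([367. , 233.5])]
```

The case is motionless over 0.5 s, leaning about 3 to 4° on its dome. Its base is about 2 mm from the mat centre, and the arm is clear. Handing in.

```bash
python3 -c "
from cell import *
print(sign_off())"
```

```text
the job is handed in; nothing more can be done
None
```

The case now stands heavy end down on the cork mat, released and still. I handed the job in at about 21 s of robot time.

- **Finding the heavy end:** I raised each end a little by its buttons. The right end took 6.2 N and the left 1.8 N, so the right end is the heavy one. I then pinched the left (light) pair, swung the case up, carried it over and set it down. The load came off at a TCP height of 117.3 mm, which is what the given sizes predict.
- **Last checks:** In the side view the base is about 2 mm from the measured mat centre. The case did not move across five repeated looks about 0.1 s apart. The gripper is about 220 mm away and reads no contact.
- **What disagreed:** The case rests with a steady lean of about 3–4°, its top foot some 9 mm to the left of where an upright case would have it. I took this as its natural balance on the domed foot and did not correct it. The gripper also read about 56 mm over the buttons instead of 59 mm, with no effect on the hold.
- **Bystanders:** I moved none of the other things. The dish, stapler and white box looked unchanged in the pictures. I did not measure their positions again, and I did not look again at the mouse or the sticky pad.

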